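Unpin and unload an inspected casting

ROBOT

A 6-joint arm with a two-finger parallel gripper is mounted at the origin on the work surface. World frame = base frame: x ahead of the robot, y to its left, z up, the work surface at z = 0. Lengths are in mm, angles in rad, forces in N, time in s.
With the tool pointing down it reaches from about 250 to 775 mm from the base axis. Payload 4 kg.
Tool frame: the origin (TCP) lies on the centre line of the jaws, within the pads' length; the fingertips stand tip_extent ahead of it and the grasp point (between the pads) lies 2 mm behind it (tip_extent is the distance from the TCP to the fingertips, in mm); z points along the fingers, y is the direction in which the jaws open and shut (so a half turn about z gives the same grasp; the last joint's range is limited). The gripper opens to 85 mm and grips with 20 to 120 N. Pads are 22 mm wide; open, the fingers measure 114 mm over their backs; the gripper's body (76 mm by 85 mm) begins 54 mm behind the grasp point. The pads swing forward as they close: fully open they stand 13 mm farther back than shut.
Start: joints at [-1.262, 0.087, 1.371, -0, 1.684, -0.103], TCP at [220.141, -504.038, 248.341] pointing down, gripper open.
Joint ranges: [-3.1, 3.1], [-0.76, 2.03], [0.27, 2.55], [-1.08, 4.22], [0.17, 2.65], [-2.57, 2.57]. Speed limits (rad/s): [2.79, 2.79, 3.14, 3.14, 3.14, 3.14].

INTERFACE

Orientations are given as a rotation vector (axis times angle).
In Python, from workcell import movep, movel, goto_joints, grip, sleep, solve_ik, get_obs, read_camera, get_calibration, MotionError, hand_in, tip_extent gives the robot as it stands. The module is installed in compiled form; this text tells all that it offers. Calls block until the motion is done:
- movep(position, orientation): joint-space move of the TCP to a pose.
- movel(position, orientation=None, vel=150, guard=None): straight line of the TCP; orientation=None keeps the orientation; vel is the mean speed in mm/s. With guard (N) it stops when the force on the tool has changed by that much, and returns True; else False.
- goto_joints(angles): joint-space move.
- grip(opening, grasp_force=None): finger opening in mm; grasp_force is the grip in N (None keeps the last); returns when the fingers have stopped.
- sleep(seconds).
- solve_ik(position, orientation): joint angles nearest the present ones, or None.
- get_obs(): the state.
- read_camera(name): name is "scene" or "top" or "wrist"; returns (picture, depth): 420x560x3 uint8, blue, green, red; 420x560 float32, mm along the optical axis (not along the pixel's ray), 0 where there is no reading.
- get_calibration(name): a dict with "fx", "fy", "cx", "cy" (pixels), "position" and "attitude" of the camera in the world. Camera axes: x right, y up, looking along -z (the intrinsics and any distortion apply to the point x, -y, -z); pixel columns grow to the right and rows downward; lengths in mm; the calibration is good to about 2 mm. The wrist camera is an equidistant fisheye: a pixel r from the principal point sees the ray r / f radians off the axis. A picture is of the moment at which its call begins: read the wrist's pose just before it. get_calibration takes no time and is no camera call; for the wrist camera it gives the pose at the moment of the call.
A pose or a line that the arm cannot do raises MotionError and nothing moves.
- hand_in(): hands the job in, once; it reports no verdict.
The state is a dict: "clock": time; "joint_pos": joint angles; "qvel": joint speeds; "effort": joint torques, N m; "tool_pos": TCP position; "orientation": TCP orientation; "wrist_force": force on the tool from outside, world axes, zero at the start; "ft_torque": the same for the moment, N m; "width": finger opening in mm.
Only numpy, scipy, OpenCV 4.12 (cv2) and the standard library are available. Lean on these libraries where they do the work, as an engineer would, in place of code of your own. Each camera call takes 0.05 s, during which the arm holds its last target. There are 200 camera calls.

TASK

Unload the inspected casting from the nest. Draw its locating pin up out of the casting, swing it counter-clockwise (seen from above) and let it down into the shallow park notch in the guide's rim so that it stays up by itself when you let go; then slide the casting out from under the guide and set it down, without banging it, flat and fully inside the steel tray beside the casting that is already there. Leave the pin parked and everything else where it is.

Things in the scene. Friction and masses are not known exactly. Their poses are not given: they have to be found in the camera images.
- nest: bolted-down inspection nest. Origin at table level on the vertical bore axis of its pin guide. Base plate 12 mm thick, x -145 to +70, y +-45 mm; column at x 27 to 63 mm carries a plate (z 34 to 40 mm) that overhangs the casting's ear as far as x -31 mm. Guides 12 mm high flank the ear with 5 mm to spare. The casting comes out along -x, free of the overhang after 55 mm
- guide (a point): on the bore axis at rim height (z 74 mm); axes as the nest. The guide is a ring wall 19 to 31 mm from the axis round a 14 mm bore. The park notch is a gap in its rim, 8 mm deep (floor z 66), 13 mm wide, centred 70 to 110 degrees counter-clockwise of the slot, so roughly at +x. It differs every time and is not reported: find it by eye or feel. Elsewhere the finger rests on the rim
- slot (a point): floor of the deep slot in the guide's ring wall, on the nest's -y side, 26 mm from the bore axis, z 40 mm, 13 mm wide: the pin's finger starts here
- pin: loose steel locating pin, 130 to 210 g, in the guide. Origin at the centre of its lower tip, z up along the 12 mm shank. It starts with the tip 14 mm above the table, in the casting's ear. The finger clears the rim when the pin is raised more than 35 mm; parked in the notch the pin stands 26 mm above its start; resting on the rim, 34 mm above it
- bar (a point): middle of the pin's grip bar, on the shank axis, 88 mm above the tip; the bar lies along the pin's x from -22 to +30 mm, 12 mm wide (y), 14 mm high
- finger (a point): lower end of the pin's finger, an 8 mm rod hanging from the +x end of the bar, parallel to the shank and 26 mm from it, ending 26 mm above the tip
- casting: the casting to unload, 0.4 to 0.85 kg, silver-grey, on the nest's base plate. Origin under the barrel's centre, z up. Round foot 64 mm diameter, 10 mm thick; barrel 54 mm to z 30; neck 48 mm above. Ear at the foot 36 mm wide, z 2 to 18 mm, to x +113 mm; upright 50 mm square flange at x -38 to -46 mm, z 3 to 53 mm
- neck (a point): top centre of the casting's neck, 72 mm above its underside; the neck is a plain cylinder, 48 mm diameter, for 38 mm below this point: grip here
- ear (a point): top centre of the 14 mm hole in the ear of the casting to unload, 95 mm along x from the barrel axis, 18 mm above the underside
- tray: fixed open steel tray, outer 222 mm (x) by 212 mm (y), 16 mm high, walls and floor 4 mm thick. Origin at the centre of the underside. The free half is the +y half; the neighbour casting stands in the -y half, lengthwise along x, ear to +x
- neighbour: casting already in the tray, leave it alone: same shape, origin and axes as the casting to unload
- spare: bystander: same kind of casting standing on the table, same origin and axes
- borescope: bystander: black hand-held inspection screen, about 260 by 75 by 33 mm, lying along its x axis, origin under its middle
- wrench: bystander: steel wrench lying flat along its x axis, about 190 mm long, origin under its middle
- can: bystander: can, 60 mm diameter, 100 mm high, origin under its centre
- gauge: bystander: upright steel plug gauge, 22 mm diameter, 70 mm high, origin under its centre
There are look-alikes about, which are no part of the job. What is shaped like the casting but brown or red is not meant.

How it is judged (in metres and radians):
On the way:
1. the pin has been drawn and let go in the park notch: about 26 mm above its start, clear of the casting, standing by itself (z of pin in the frame of nest between 0.0355 and 0.0445 m and x of pin in the frame of nest between -0.006 and 0.006 m and y of pin in the frame of nest between -0.006 and 0.006 m and angle between pin's own z axis and vertical below 0.15 rad and contact force between the fingers and pin below 0.2 N), for 0.3 s.
At the end, for the whole second after the job is handed in: Pin released in the park notch: tip 35.5 to 44.5 mm above the table, within 6 mm of the bore axis, tilt under 0.15 rad. Casting flat on the tray floor (origin under 8 mm above the tray underside, tilt under 0.08 rad), barrel axis and ear hole inside the walls. Both at rest (z of pin in the frame of nest between 0.0355 and 0.0445 m and x of pin in the frame of nest between -0.006 and 0.006 m and y of pin in the frame of nest between -0.006 and 0.006 m and angle between pin's own z axis and vertical below 0.15 rad and x of casting in the frame of tray between -0.107 and 0.107 m and y of casting in the frame of tray between -0.102 and 0.102 m and z of casting in the frame of tray between 0 and 0.008 m and x of ear in the frame of tray between -0.107 and 0.107 m and y of ear in the frame of tray between -0.102 and 0.102 m and angle between casting's own z axis and vertical below 0.08 rad and linear speed of each of casting, pin below 0.02 m/s); the robot touches nothing.
It fails at once if the casting is dropped or banged down: faster than 0.4 m/s within 16 mm of the tray's floor (linear speed of casting above 0.4 m/s and z of casting in the frame of tray below 0.02 m and horizontal distance between casting and tray below 0.13 m).
It fails at once if the casting already in the tray is moved by more than 25 mm (distance of neighbour from where it was at the start of the episode above 0.025 m).
It fails at once if another bystander is moved by more than 25 mm (distance of any of spare, borescope, wrench, can, gauge from where it was at the start of the episode above 0.025 m).
It fails at once if a standing bystander is knocked over (angle between any of neighbour, spare, can, gauge's own z axis and vertical above 0.4 rad).
It also fails if it takes over 58 s, if anything falls off the work surface, if the arm or the gripper's body presses on something with over 40 N, if the wrist force passes 120 N, or if a joint passes its speed limit or range.

## Working session

There is one attempt and no reset: what is moved stays moved. The work goes in short steps, each a Python script; the robot and the scene stay as the last script left them, time stands still between calls to the robot, and variables do not carry over. Pictures are saved under pics/ and viewed, about 8 in all and at most 12, crops included, and the job is handed in when it is done.

```bash
mkdir -p pics; cat > h.py <<'E'
import numpy as np, cv2
from scipy.spatial.transform import Rotation as R
from workcell import *
def snap(name):
    c=get_calibration(name); im,d=read_camera(name); return c,im,d
def att(c):
    a=np.array(c["attitude"],float)
    if a.shape==(3,3): return a
    return (R.from_rotvec(a) if a.size==3 else R.from_quat(a)).as_matrix()
def pts(c,d):
    v,u=np.mgrid[0:d.shape[0],0:d.shape[1]]
    x=(u-c["cx"])/c["fx"]*d; y=(v-c["cy"])/c["fy"]*d
    return np.stack([x,-y,-d],-1)@att(c).T+np.array(c["position"])
E
python3 - <<'E'
from h import *
print(get_obs()["clock"],tip_extent)
for n in("scene","top","wrist"):
    c,im,d=snap(n); print(n,c); cv2.imwrite(f"pics/{n}0.png",im); np.savez(f"{n}0.npz",d=d,im=im,c=c)
    print((d>0).mean(), np.median(d))
a=cv2.imread("pics/top0.png")
cv2.imwrite("pics/top0b.png",cv2.resize(a,(800,600),interpolation=cv2.INTER_CUBIC))
E
```

```text
0.0 17.0
scene {'fx': 455.43075159637505, 'fy': 455.43075159637505, 'cx': 278.92453526203525, 'cy': 213.15871735026641, 'position': array([1376.26506502, -267.34865733,  856.40080054]), 'attitude': array([0.73030294, 0.53705305, 1.14023509])}
0.9952423469387756 1336.977
top {'fx': 418.4489413795101, 'fy': 418.4489413795101, 'cx': 274.57347874155437, 'cy': 215.84200458311972, 'position': array([ 308.81014333,  -10.68218526, 1211.98118808]), 'attitude': array([ 0.17059402, -0.1551136 , -1.50550122])}
0.9959268707482993 1226.1594
wrist {'fx': 325.19226210127806, 'fy': 325.19226210127806, 'cx': 281.6149544102388, 'cy': 215.16388874629487, 'position': array([ 292.38806828, -471.80290972,  373.40217485]), 'attitude': array([-0.27559979,  0.18291381, -1.14940193])}
0.9960671768707483 355.76495
```

View pics/top0b.png

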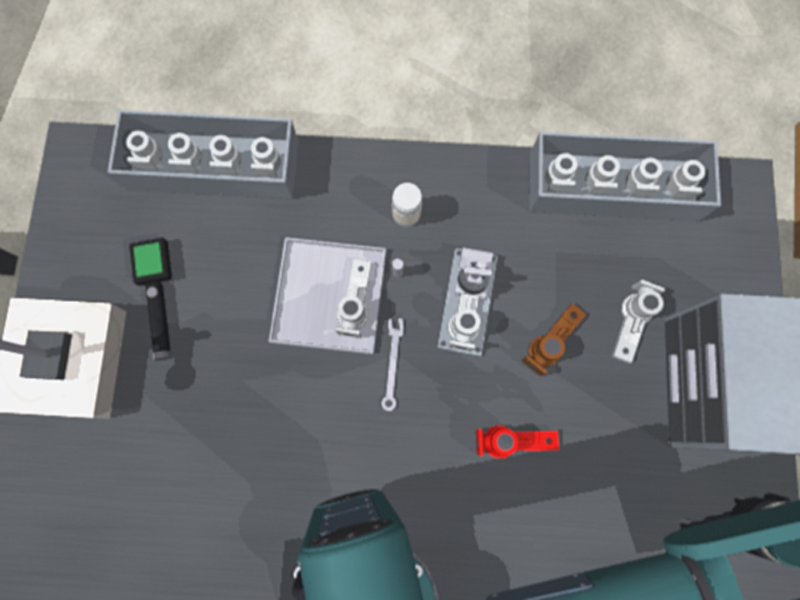

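View pics/scene0.png

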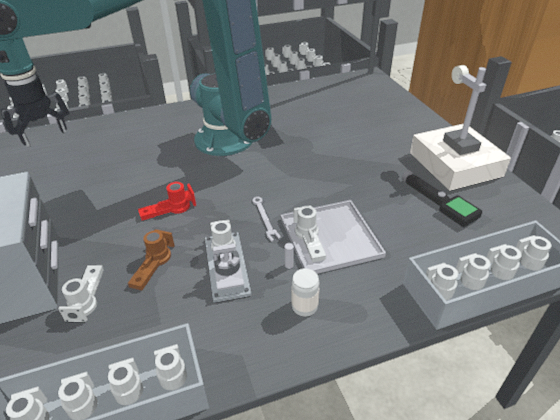

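Top view: the nest with the silver casting is at about (468,300), the tray at (328,295) with the neighbour in its right half, the gauge at (398,267), the can at (407,203) and the wrench at (393,365). In all of these, ear direction is roughly up, which is world +x. Next I compute coarse positions.

```bash
python3 - <<'E'
from h import *
z=np.load("top0.npz",allow_pickle=True); c=z["c"].item(); P=pts(c,z["d"])
s=560/800
for n,u,v in [("table",420,400),("plateNE",497,250),("plateNW",456,247),("plateSW",438,348),("plateSE",484,355),("neck",467,322),("guide",472,280),("bar",478,268),
 ("trayNW",286,239),("trayNE",385,247),("traySE",377,352),("traySW",270,343),("floor",310,300),("nbneck",352,308),("nbear",361,268),("gauge",398,264),("can",407,190),("wr1",396,325),("wr2",388,404)]:
    u=int(u*s);v=int(v*s); print(n,(u,v),P[v,u].round(0))
# ortho height map of nest/tray region
m=(P[...,2]>2)&(P[...,2]<150)
E
```

```text
table (294, 280) [381. -58.   0.]
plateNE (347, 175) [ 703. -201.    3.]
plateNW (319, 172) [ 709. -117.   -1.]
plateSW (306, 243) [490. -87.  -2.]
plateSE (338, 248) [ 481. -181.    1.]
neck (326, 225) [ 531. -135.   80.]
guide (330, 196) [ 616. -144.   73.]
bar (334, 187) [ 633. -150.  107.]
trayNW (200, 167) [699. 241.  14.]
trayNE (269, 172) [701.  34.  -2.]
traySE (263, 246) [473.  37.   2.]
traySW (189, 240) [478. 254.   2.]
floor (217, 210) [572. 180.   4.]
nbneck (246, 215) [547.  87.  76.]
nbear (252, 187) [643.  80.  23.]
gauge (278, 184) [643.   4.  71.]
can (284, 133) [786.  -5.  98.]
wr1 (277, 227) [533.   0.  -3.]
wr2 (271, 282) [371.   8.   7.]
```

```bash
cat >> h.py <<'E'
def toolR(yaw):  # tool down; tool y axis at heading yaw (deg, world)
    a=np.radians(yaw); y=np.array([np.cos(a),np.sin(a),0]); z=np.array([0,0,-1.]); x=np.cross(y,z)
    return R.from_matrix(np.stack([x,y,z],1)).as_rotvec()
def fpts(c,d):
    v,u=np.mgrid[0:d.shape[0],0:d.shape[1]].astype(float)
    a=(u-c["cx"])/c["fx"]; b=(v-c["cy"])/c["fy"]; th=np.hypot(a,b)+1e-9
    k=np.tan(th)/th
    return np.stack([a*k*d,-b*k*d,-d],-1)@att(c).T+np.array(c["position"])
def proj(c,p):  # world -> wrist pixel
    q=(np.array(p,float)-c["position"])@att(c); x,y,z=q[...,0],-q[...,1],-q[...,2]
    r=np.hypot(x,y)+1e-9; th=np.arctan2(r,z)
    return np.stack([c["cx"]+c["fx"]*th*x/r, c["cy"]+c["fy"]*th*y/r],-1)
def ortho(c,im,d,x0,x1,y0,y1,s,wrist=True):
    """orthographic colour + height, x up, y left"""
    P=(fpts if wrist else pts)(c,d); H=int((x1-x0)*s); W=int((y1-y0)*s)
    return P
E
python3 - <<'E'
from h import *
o=get_obs(); c=get_calibration("wrist"); M=R.from_rotvec(o["orientation"]).as_matrix()
print("tool R\n",M.round(3)); print("cam in tool",(M.T@(c["position"]-o["tool_pos"])).round(1)); print((M.T@att(c)).round(3))
for yaw in (0,90,180,270):
    for p in [(625,-148,130),(530,-140,120),(470,-140,300)]:
        print(yaw,p,None if solve_ik(p,toolR(yaw)) is None else np.round(solve_ik(p,toolR(yaw)),2))
E
```

```text
tool R
 [[ 0.916  0.4   -0.001]
 [ 0.4   -0.916  0.002]
 [ 0.    -0.002 -1.   ]]
cam in tool [  79.1   -0.4 -126.2]
[[-0.001  0.951  0.308]
 [ 1.     0.001  0.   ]
 [-0.     0.308 -0.951]]
0 (625, -148, 130) [-0.32  0.34  1.31 -0.    1.49 -0.32]
0 (530, -140, 120) [-0.36  0.14  1.57 -0.    1.43 -0.36]
0 (470, -140, 300) [-0.41 -0.05  1.41 -0.    1.78 -0.41]
90 (625, -148, 130) [-0.32  0.34  1.31  0.    1.49 -1.89]
90 (530, -140, 120) [-0.36  0.14  1.57  0.    1.43 -1.93]
90 (470, -140, 300) [-0.41 -0.05  1.41  0.    1.78 -1.98]
180 (625, -148, 130) None
180 (530, -140, 120) None
180 (470, -140, 300) None
270 (625, -148, 130) [-0.32  0.34  1.31 -0.    1.49  1.25]
270 (530, -140, 120) [-0.36  0.14  1.57 -0.    1.43  1.21]
270 (470, -140, 300) [-0.41 -0.05  1.41 -0.    1.78  1.17]
```

```bash
python3 - <<'E'
from h import *
for n,p in (("wt",(510,130,300)),("wn",(545,-142,260))):
    movep(p,toolR(-90)); sleep(0.3)
    c,im,d=snap("wrist"); np.savez(n+".npz",c=c,im=im,d=d)
    cv2.imwrite(f"pics/{n}.png",cv2.resize(im,(784,588),interpolation=cv2.INTER_CUBIC))
    print(c["position"],proj(c,[(625,-148,74),(530,-140,84),(588,141,0)]))
print(get_obs()["clock"])
E
```

```text
[589.03819422 129.92146221 426.1021509 ] [[503.71645717 100.96154763]
 [497.37244853 175.64267916]
 [273.15885546 114.19056168]]
[ 624.08406813 -140.44473662  386.5586761 ] [[289.71856501 112.66230477]
 [281.15009199 211.62439784]
 [ 76.23798067 153.26462152]]
4.4083
```

View pics/wn.png

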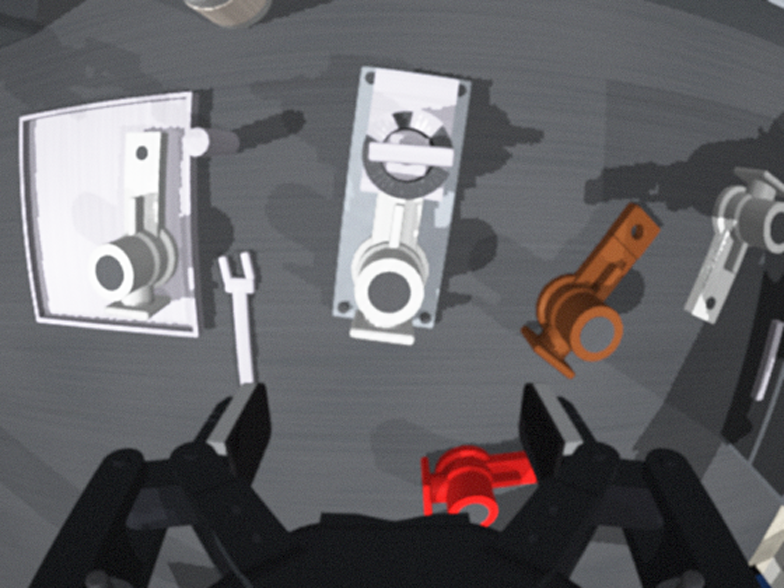

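View pics/wt.png

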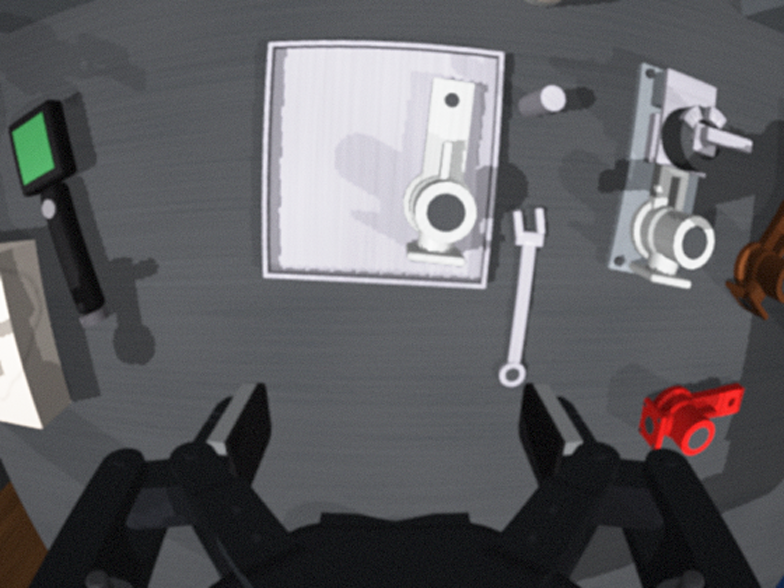

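wn (784 wide): bar at (410,154), guide ring around (406,155), and a bright gap in the rim at the top, about (403,118), that may be the notch. Casting neck is at (389,290). Measuring from depth, with a ring crop.

```bash
python3 - <<'E'
from h import *
def load(n):
    z=np.load(n+".npz",allow_pickle=True); return z["c"].item(),z["im"],z["d"]
c,im,d=load("wn"); P=fpts(c,d); X,Y,Z=P[...,0],P[...,1],P[...,2]
near=lambda x,y,r:np.hypot(X-x,Y-y)<r
def rect(m,name):
    q=P[m][:,:2].astype(np.float32); r=cv2.minAreaRect(q); print(name,m.sum(),"rect",np.round(r[0],1),np.round(r[1],1),round(r[2],1),"z",np.median(P[m][:,2]).round(1)); return r
print("table z",np.median(Z[near(560,-60,15)]))
bar=near(625,-148,45)&(Z>97)&(Z<118); rect(bar,"bar")
nk=near(530,-140,40)&(Z>76)&(Z<92); q=P[nk][:,:2].astype(np.float32)
print("neck circ",cv2.minEnclosingCircle(q), np.median(P[nk][:,2]))
rg=near(625,-148,45)&(Z>69)&(Z<79); q=P[rg][:,:2].astype(np.float32)
print("ring",cv2.minEnclosingCircle(q),rg.sum(),np.median(P[rg][:,2]))
base=(np.abs(X-590)<180)&(np.abs(Y+145)<70)&(Z>6)&(Z<17); rect(base,"base")
# angle heights around
ctr=np.array(cv2.minEnclosingCircle(q)[0])
rr=np.hypot(X-ctr[0],Y-ctr[1]); th=np.degrees(np.arctan2(Y-ctr[1],X-ctr[0]))
for a in range(-60,70,6):
    m=(rr>21)&(rr<29)&(abs(th-a)<4)&(Z>30); print(a,m.sum(),np.percentile(Z[m],[10,50,90]).round(1) if m.any() else None)
# tray
c2,im2,d2=load("wt"); P=fpts(c2,d2); X,Y,Z=P[...,0],P[...,1],P[...,2]
near=lambda x,y,r:np.hypot(X-x,Y-y)<r
print("table z2",np.median(Z[near(450,130,15)]))
t=(abs(X-588)<150)&(abs(Y-141)<140)&(Z>10)&(Z<20)&~near(547,87,70)&~near(643,80,35)&~near(643,4,30); rect(t,"tray rim")
nb=near(547,87,40)&(Z>70)&(Z<82); print("nb neck",cv2.minEnclosingCircle(P[nb][:,:2].astype(np.float32)),np.median(P[nb][:,2]))
crop=cv2.resize(im[80:240,220:360],(700,800)[::1] if 0 else (525,600),interpolation=cv2.INTER_CUBIC); cv2.imwrite("pics/crop1.png",crop)
E
```

```text
table z 319.1303794843768
bar 850 rect [ 627.5 -150.2] [51.4 12.5] 85.4 z 108.3
neck circ ((533.5230712890625, -136.41659545898438), 24.071645736694336) 84.75777264340587
ring ((628.0198974609375, -148.62857055664062), 31.7276554107666) 2008 74.48761685091131
base 4638 rect [ 590.5 -144.1] [ 91.1 215.1] 82.4 z 12.5
-60 31 [73.7 74.4 75.7]
-54 31 [73.8 74.5 75.4]
-48 27 [74.  75.1 75.8]
-42 31 [74.1 75.1 76.1]
-36 31 [74.7 75.2 75.8]
-30 31 [74.1 75.  75.9]
-24 30 [74.3 74.9 76. ]
-18 30 [74.4 75.  76.2]
-12 30 [74.2 75.3 76.1]
-6 27 [65.8 67.8 75.6]
0 29 [65.7 66.5 67.8]
6 29 [65.6 66.6 67.4]
12 28 [65.5 66.6 67.2]
18 26 [65.7 66.6 71.1]
24 28 [73.6 74.7 75.7]
30 32 [74.  75.2 76.4]
36 31 [73.9 75.  76.5]
42 30 [74.  75.2 75.9]
48 31 [74.  75.1 75.9]
54 30 [74.2 75.2 75.8]
60 29 [74.1 75.1 76.2]
66 31 [73.6 74.3 75.5]
table z2 0.5354734850399154
tray rim 2377 rect [586.3 144.2] [213.1 223.6] 86.8 z 16.2
nb neck ((548.342041015625, 90.58094024658203), 23.974245071411133) 76.73016938872786
```

View pics/crop1.png

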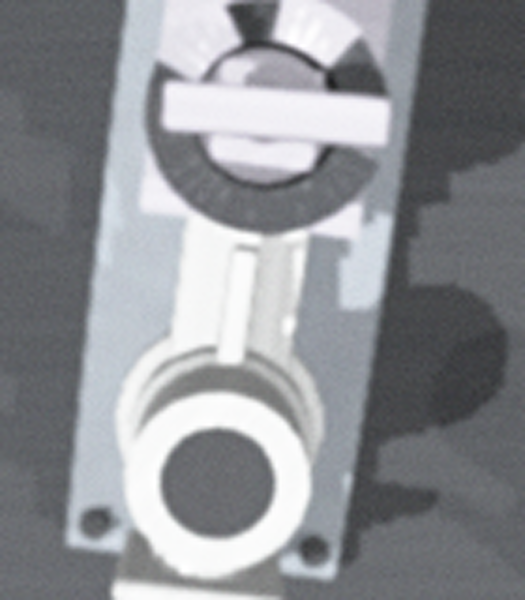

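Everything fits the given sizes: rim z 74.5, bar top 108, neck diameter 48, base 215×91. The nest is at about (627.8,-148.4) with yaw -7.5°, and the notch is near world heading 6°, which is about 103° CCW of the slot. Grasping the pin now.

```bash
python3 - <<'E'
from h import *
z=np.load("wn.npz",allow_pickle=True); P=fpts(z["c"].item(),z["d"]); X,Y,Z=P[...,0],P[...,1],P[...,2]
A=np.array([627.8,-148.4]); rr=np.hypot(X-A[0],Y-A[1]); th=np.degrees(np.arctan2(Y-A[1],X-A[0]))
m=(rr>20)&(rr<30)&(abs(th-6)<30)&(Z>62)&(Z<70); print("notch",th[m].mean(),np.percentile(th[m],[3,97]),m.sum())
f=lambda:np.round(get_obs()["wrist_force"],2)
o=toolR(-4.6)
movep([*A,175],o); grip(34,30); sleep(.2); print("f0",f())
movel([*A,100],vel=90,guard=8); print(get_obs()["tool_pos"],f())
print("grip",grip(0,40)); sleep(.2); s=get_obs(); print(s["width"],s["tool_pos"],f())
hit=movel([*A,110],vel=40,guard=25); sleep(.1); print(hit,get_obs()["tool_pos"],get_obs()["width"],f(),get_obs()["clock"])
E
```

```text
notch 6.301948421700036 [-6.22253191 19.06875729] 123
f0 [-0.55  0.42  0.08]
[ 628.35335159 -148.59651958  100.9173297 ] [-0.28 -0.14  0.14]
grip False
11.045516322128218 [ 628.13047524 -148.49268474  101.11057724] [-2.13  1.09  4.54]
False [ 627.56468548 -148.30677372  109.47443582] 11.809822492090964 [-0.43 -0.17 -1.45] 8.4667
```

```bash
python3 - <<'E'
from h import *
A=[627.8,-148.4]; f=lambda:np.round(get_obs()["wrist_force"],2)
hit=movel([*A,140],vel=60,guard=25); print(hit,get_obs()["tool_pos"],f(),get_obs()["width"])
if not hit:
    q=np.array(solve_ik([*A,140],toolR(-4.6))); q2=np.array(solve_ik([*A,140],toolR(96.0))); print(q.round(2),q2.round(2))
    for t in (.33,.66,1):
        goto_joints(q+t*(q2-q)); print(get_obs()["tool_pos"],f())
    c,im,d=snap("wrist"); np.savez("w3.npz",c=c,im=im,d=d)
    P=fpts(c,d); m=(np.hypot(P[...,0]-628,P[...,1]+148)<45)&(P[...,2]>138)&(P[...,2]<155); print(m.sum(),cv2.minAreaRect(P[m][:,:2].astype(np.float32)) if m.sum()>20 else None)
    cv2.imwrite("pics/w3.png",im)
print(get_obs()["clock"])
E
```

```text
False [ 627.89913537 -148.39374361  140.41523798] [ 0.18  1.08 -1.41] 10.950302114713072
[-0.32  0.34  1.29 -0.    1.52 -0.24] [-0.32  0.34  1.29 -0.    1.52 -2.  ]
[ 627.43844978 -148.36086731  139.35638996] [-0.27  0.11 -1.43]
[ 627.28024353 -148.43983031  139.61503066] [-2.15 -0.19 -2.16]
[ 627.22620575 -148.83372526  139.71274448] [-2.8  -0.76 -1.21]
3965 ((627.7179565429688, -151.54302978515625), (35.68341064453125, 50.80415344238281), 73.10249328613281)
11.0083
```

View pics/w3.png

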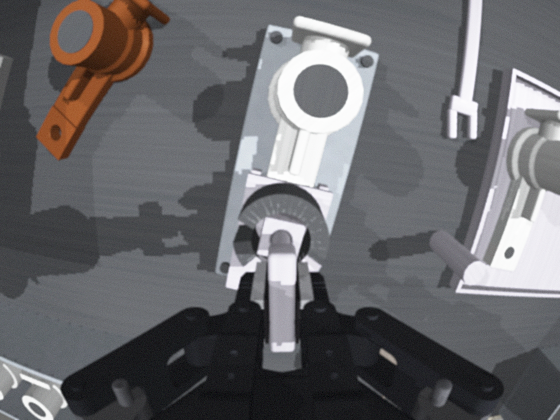

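The bar is held along the tool, from (283,235) to (285,350), finger end away from the casting. Lowering into the notch.

```bash
python3 - <<'E'
from h import *
A=[627.8,-148.4]; f=lambda:np.round(get_obs()["wrist_force"],2)
hit=movel([*A,123],vel=25,guard=5); sleep(.2); s=get_obs(); print(hit,s["tool_pos"],f(),s["width"],s["clock"])
E
```

```text
True [ 626.6061747  -148.78581883  127.2346143 ] [-0.64  0.38  5.2 ] 10.970101320278266 11.75
```

```bash
python3 - <<'E'
from h import *
grip(34); s=get_obs(); p=s["tool_pos"]; print(s["width"],s["wrist_force"].round(2))
movel([p[0],p[1],200],vel=120); sleep(.2)
movep([530,-136,240],toolR(-97.5)); sleep(.2)
c,im,d=snap("wrist"); P=fpts(c,d); X,Y,Z=P[...,0],P[...,1],P[...,2]
m=(np.hypot(X-628,Y+148)<45)&(Z>125)&(Z<145); print("bar",m.sum(),cv2.minAreaRect(P[m][:,:2].astype(np.float32)),np.median(Z[m]),np.percentile(Z[m],[5,95]))
m=(np.hypot(X-533,Y+136)<40)&(Z>76)&(Z<92); print("neck",cv2.minEnclosingCircle(P[m][:,:2].astype(np.float32)),np.median(Z[m]))
cv2.imwrite("pics/w4.png",im); np.savez("w4.npz",c=c,im=im,d=d); print(get_obs()["clock"])
E
```

```text
33.910663574562044 [-0.15 -0.53 -0.08]
bar 1219 ((626.0523681640625, -147.7542724609375), (51.76620864868164, 12.364887237548828), 5.887350559234619) 133.6871000837918 [131.4688311 135.8708289]
neck ((533.4210205078125, -136.53829956054688), 24.133176803588867) 84.75559340393943
16.1333
```

View pics/w4.png

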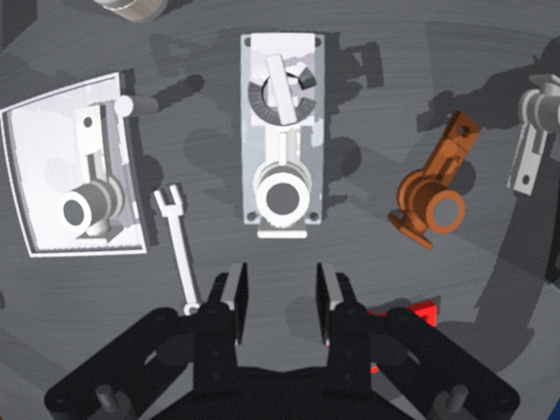

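w4: the pin bar is parked across the guide at (281,90), the casting neck is at (283,198) and the jaws are empty. The pin seems to lean slightly within its bore play, so I'll quantify that and then grasp the neck.

```bash
python3 - <<'E'
from h import *
z=np.load("w4.npz",allow_pickle=True); P=fpts(z["c"].item(),z["d"]); X,Y,Z=P[...,0],P[...,1],P[...,2]
m=(np.hypot(X-626,Y+147.7)<45)&(Z>129)&(Z<145); q=P[m]; u=(q[:,0]-626)*np.cos(.103)+(q[:,1]+147.7)*np.sin(.103)
for a in range(-24,26,8):
    k=(u>=a)&(u<a+8); print(a+4,k.sum(),np.median(q[k,2]).round(1),end="; ")
f=lambda:np.round(get_obs()["wrist_force"],2)
N=np.array([533.4,-136.5]); o=toolR(82.5)
movep([*N,150],o); grip(75,90); sleep(.2); print("\nf0",f())
hit=movel([*N,64],vel=120,guard=8); print(hit,get_obs()["tool_pos"],f())
if not hit:
    print(grip(40,90)); sleep(.2); s=get_obs(); print(s["width"],s["tool_pos"],f(),s["clock"])
E
```

```text
-20 190 132.4; -12 194 133.0; -4 193 133.5; 4 192 134.0; 12 192 134.7; 20 190 135.2; 28 29 135.3; 
f0 [ 0.66 -0.26  0.51]
False [ 534.03165582 -136.72788006   64.84243449] [ 0.63 -0.4   1.06]
False
46.06681758979726 [ 534.27248799 -137.04841618   65.61083218] [-0.54 -1.94  6.4 ] 20.8917
```

Pin tilt is about 0.07 rad and tip z is about 38.5 mm, both within limits. The neck is gripped, so I slide out.

```bash
python3 - <<'E'
from h import *
f=lambda:np.round(get_obs()["wrist_force"],2)
N=np.array([533.4,-136.5]); a=np.radians(-7.4); D=-np.array([np.cos(a),np.sin(a)])
print(movel([*N,65.8],vel=15,guard=25),get_obs()["tool_pos"],f())
h=movel([*(N+D*68),65.8],vel=70,guard=20); s=get_obs(); print(h,s["tool_pos"],f(),s["width"])
if not h:
    movel([*(N+D*68),190],vel=130); sleep(.2); s=get_obs(); print(s["tool_pos"],f(),s["width"],s["ft_torque"].round(2))
    c,im,d=snap("scene"); P=pts(c,d)
    cv2.imwrite("pics/s5.png",cv2.resize(im[150:350,140:400],(780,600)))
print(get_obs()["clock"])
E
```

```text
False [ 533.12807858 -136.43774007   65.64088638] [-1.2  -0.13  0.74]
False [ 465.22611993 -127.55961399   65.71943488] [-2.45  0.23  1.07] 46.06144735480478
[ 465.52060309 -127.57768595  188.95882469] [ 0.47 -0.17 -5.24] 46.7278398724699 [-0.03  0.05 -0.03]
23.6417
```

View pics/s5.png

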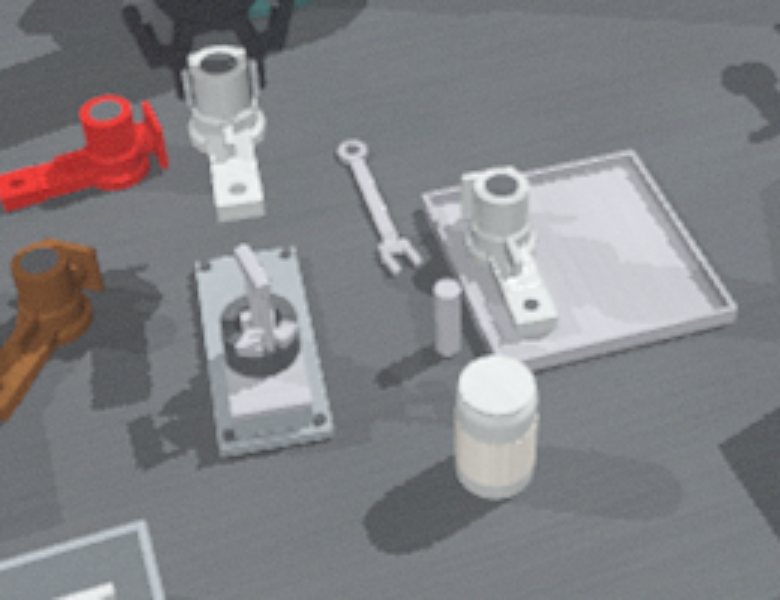

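The casting is held level above the nest end, at crop (220,100). The pin is still parked at (255,290), and the tray's free half is clear. Placing now.

```bash
python3 - <<'E'
from h import *
f=lambda:np.round(get_obs()["wrist_force"],2)
T=[556.1,196.0]; o=toolR(86.8)
movel([*T,190],o,vel=180); sleep(.2); print(get_obs()["tool_pos"],f())
movel([*T,75],vel=100); sleep(.2); print(get_obs()["tool_pos"],f())
h=movel([*T,52],vel=15,guard=3); s=get_obs(); print(h,s["tool_pos"],f(),s["width"],s["clock"])
E
```

```text
[556.09207918 195.48381389 190.11355069] [-0.19 -0.66 -4.95]
[556.49619206 196.11575494  75.76924322] [ 0.5  -0.03 -4.24]
True [555.84830255 195.96701646  57.62028556] [-0.28  0.09  5.43] 46.94118482784829 28.4333
```

```bash
python3 - <<'E'
from h import *
grip(66); sleep(.2); p=get_obs()["tool_pos"]
movel([p[0],p[1],200],vel=120); movel([440,60,300],toolR(-60),vel=200); sleep(.2)
c,im,d=snap("wrist"); P=fpts(c,d); X,Y,Z=P[...,0],P[...,1],P[...,2]
def circ(n,x,y,z):
    m=(np.hypot(X-x,Y-y)<40)&(abs(Z-z)<7); print(n,cv2.minEnclosingCircle(P[m][:,:2].astype(np.float32)),np.median(Z[m]).round(1),np.percentile(Z[m],[5,95]).round(1))
circ("cast neck",556,196,76); circ("nb neck",548,90.6,76)
m=(abs(X-662)<45)&(abs(Y-190)<30)&(abs(Z-22)<5); print("ear",m.sum(),cv2.minAreaRect(P[m][:,:2].astype(np.float32)),np.median(Z[m]))
m=(np.hypot(X-626,Y+147.7)<45)&(Z>125)&(Z<150); print("bar",m.sum(),cv2.minAreaRect(P[m][:,:2].astype(np.float32)) if m.sum() else 0,np.median(Z[m]) if m.sum() else 0)
cv2.imwrite("pics/w6.png",im); print(get_obs()["clock"],get_obs()["wrist_force"].round(2))
E
```

```text
cast neck ((554.6023559570312, 196.0493927001953), 24.077898025512695) 76.9 [75.1 78.3]
nb neck ((548.1483154296875, 90.40315246582031), 23.946395874023438) 76.8 [75.4 78.2]
ear 198 ((620.5866088867188, 185.19468688964844), (16.64059066772461, 39.31700134277344), 31.37171173095703) 22.561147839369738
bar 501 ((625.3086547851562, -146.46897888183594), (51.964393615722656, 13.406949996948242), 6.27402400970459) 132.99422247579048
33.2917 [0.37 1.18 0.06]
```

View pics/w6.png

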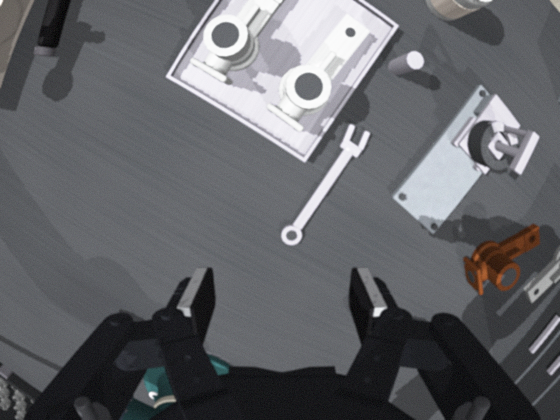

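The casting stands in the tray at (230,40), beside the undisturbed neighbour at (305,90). Neck height is 76.9 mm, so it is seated flat on the floor. The pin is still parked at (510,145) and the robot is clear of everything. Handing in.

```bash
python3 -c "
from workcell import *
hand_in()"
```

```text
the job is handed in; nothing more can be done
```

The casting is in the tray beside its neighbour and the pin is parked in the notch. I handed the job in just after 33.3 s on the robot clock (limit 58 s); no verdict is reported.

**What I did:** I measured the scene from wrist-camera depth. I raised the pin about 39 mm, swung it about 100° counter-clockwise and lowered it. It seated 26 mm above its start, in the notch rather than on the rim. I then gripped the casting by the neck, lifted it slightly, slid it out 68 mm along the nest's -x and lowered it at 15 mm/s until it touched the tray floor.

**Last checks:**
- **Pin:** it still stands parked after the casting came out. It leans about 0.07 rad (limit 0.15) within its bore play. The tip works out at about 38.5 mm (allowed 35.5 to 44.5), inferred from the bar because the tip itself is hidden.
- **Casting:** the neck top is at 76.9 mm against an expected 76, and the neighbour reads 76.8, so it sits flat. The barrel is about 1.5 mm from where I aimed.
- **Neighbour:** it moved less than 1 mm.
- **Other bystanders:** the last picture shows the gauge and wrench undisturbed. I did not measure any bystander except the neighbour.

**Failed check:** the last measurement of the ear gave no usable result, because the ear was partly out of the wrist camera's view. That the ear hole is inside the tray follows from the placed pose and heading, with an intended margin of about 30 mm to the walls.

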